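# Tamp the chestnuts level in the bin

## Robot

A 6-joint arm with a two-finger parallel gripper is mounted at the origin on the work surface. World frame = base frame: x ahead of the robot, y to its left, z up, the work surface at z = 0. Lengths are in m, angles in rad, forces in N, time in s.
With the tool pointing down it reaches from about 0.3 to 0.775 m from the base axis. Payload 14.6 kg.
Tool frame: the origin (TCP) lies midway between the tips of the shut fingers; the grasp point (between the pads) lies 19 mm behind it (ctrl.tcp_to_grasp is the distance from the TCP to the grasp point, in m); x points along the fingers, y is the direction in which the jaws open and shut, and the axes are right-handed (so a half turn about x gives the same grasp; the last joint's range is limited). The gripper opens to 94 mm and grips with 3 to 60 N. Pads are 16 mm wide; open, the fingers measure 119 mm over their backs; the gripper's body (75 mm by 177 mm) begins 78 mm behind the grasp point.
Start: joints at [1.247, 0.3, 1.521, -0, 1.321, -0.067], TCP at [0.14, 0.532, 0.205] pointing down, gripper open.
Joint ranges: [-3.03, 3.03], [-0.79, 2.21], [0.23, 2.52], [-1.04, 4.18], [0, 3.07], [-2.55, 2.55]. Speed limits (rad/s): [2.22, 2.22, 2.57, 3.14, 3.14, 3.14].

## Interface

Orientations are given as [roll, pitch, yaw] about the fixed x, y, z axes, in that order (R = Rz(yaw) Ry(pitch) Rx(roll)).
In Python, from station import ctrl gives the robot as it stands.
- The arm moves only by the tool jog_arm, never from a script. Its argument "rows" is one flat list of numbers, 7 for each row, row after row: the shift along the world's x, y, z in m, then the turn, a rotation vector about the world's x, y, z in degrees, then the closure, from 0 (fully open) to 1 (shut). A call has 1 to 8 rows; each row shifts and turns the commanded pose from where the row before left it; what a row does not reach is not made up. A row lasts 1/12 s, in which the tool goes at most 41.7 mm and 7.16 degrees, less where a joint would pass 70% of its speed; a pose out of reach is approached as far as the arm can. A call with a gripper value outside its range is refused whole. The fingers move at their own pace and stop on an object; "squeeze" is the grip in N (left out, the last holds). Time passes only in rows, so rows that do not move let the fingers close. It gives the time, the measured TCP pose, the force and the opening at its end, in the units of the state.
- ctrl.get_obs(): the state, without advancing time (a new reading comes with each control period).
- ctrl.camera(name): name is "side" or "top" or "wrist"; returns (picture, depth): 400x640x3 uint8, red, green, blue; 400x640 float32, m along the optical axis (not along the pixel's ray), 0 where there is no reading.
- ctrl.camera_model(name): a dict with "K" (3x3 intrinsics, pixels), "extrinsics" (4x4, takes a point from camera to world coordinates). Camera axes: x right, y down, z forward; pixel columns grow to the right and rows downward; lengths in m; the calibration is good to about 2 mm. A picture is of the moment at which its call begins: read the wrist's pose just before it. camera_model takes no time and is no camera call; for the wrist camera it gives the pose at the moment of the call.
- ctrl.hand_in(): hands the job in, once; it reports no verdict.
The state is a dict: "time_s": time; "qpos": joint angles; "joint_vel": joint speeds; "tau": joint torques, N m; "ee_pos": TCP position; "eef_rot": TCP orientation; "force": force on the tool from outside, world axes, zero at the start; "moment": the same for the moment, N m; "grip_width": finger opening in m.
Only numpy, scipy, OpenCV 4.12 (cv2) and the standard library are available. Lean on these libraries where they do the work, as an engineer would, in place of code of your own. Each camera call takes 0.05 s, during which the arm holds its last target.

## Task

Take the wooden tamper from its rest and press the heaped chestnuts in the square bin down with it until they all lie level in one layer, holding it pressed on them with about 15 N for a second and never loading the bin or nuts with more than 25 N. Then set the tamper gently back upright in its rest and let go; do not touch the nuts with the gripper or disturb the other things.

Things in the scene. Friction and masses are not known exactly. Their poses are not given: they have to be found in the camera images.
- bin: Open square bin of brushed metal, fixed to the shelf: 124 mm square outside, walls 4 mm, inside 116 mm square, rim 64 mm above the shelf. Origin at the centre of its underside on the shelf, x and y along its sides, z up. In it lies a mat under the nuts, its top 16 mm above the shelf. Once pressed with some 5 N it settles for good by 0 to 6 mm (different each time, unknown), then is firm (1 mm per 24 N).
- bin_mouth (a point): Centre of the bin's mouth, at rim height. Five chestnuts sit on the mat below, two more are heaped on top of them; pressed straight down the heap gives way, the nuts slide apart (a small sideways shake frees a jam) and there is room for all seven in one layer. The top of that layer is about 32.5 mm above the mat.
- rest: The tamper's rest: a low square metal tray fixed to the shelf, 116 mm square outside, inside 108 mm square, rim 12 mm high, inner floor 4 mm above the shelf. Origin at the centre of its underside, x and y along its sides.
- tamper_grip (a point): The tamper, which stands upright in its rest at the start: a square wooden plate 94 x 94 mm, 12 mm thick, with an upright flat handle on its centre, 44 mm along the tamper's x, 24 mm thick along its y, reaching to 112 mm above the plate's underside. About 0.3 kg. This point is on the handle's axis, 85 mm above the plate's underside, where to grip it; x and y along the plate's sides, z up.
- tamper_foot (a point): Centre of the underside of the tamper's plate, 85 mm below tamper_grip; same axes.
- nut0_mid (a point): Chestnut: glossy brown, 32 mm across, 32.5 mm high, about 22 g, flat pale base and blunt tip, loose and slippery, in the bin. This point is its centre, 16.5 mm above its base; z towards its tip.
- nut1_mid (a point): Chestnut: glossy brown, 32 mm across, 32.5 mm high, about 22 g, flat pale base and blunt tip, loose and slippery, in the bin. This point is its centre, 16.5 mm above its base; z towards its tip.
- nut2_mid (a point): Chestnut: glossy brown, 32 mm across, 32.5 mm high, about 22 g, flat pale base and blunt tip, loose and slippery, in the bin. This point is its centre, 16.5 mm above its base; z towards its tip.
- nut3_mid (a point): Chestnut: glossy brown, 32 mm across, 32.5 mm high, about 22 g, flat pale base and blunt tip, loose and slippery, in the bin. This point is its centre, 16.5 mm above its base; z towards its tip.
- nut4_mid (a point): Chestnut: glossy brown, 32 mm across, 32.5 mm high, about 22 g, flat pale base and blunt tip, loose and slippery, in the bin. This point is its centre, 16.5 mm above its base; z towards its tip.
- nut5_mid (a point): Chestnut: glossy brown, 32 mm across, 32.5 mm high, about 22 g, flat pale base and blunt tip, loose and slippery, in the bin. This point is its centre, 16.5 mm above its base; z towards its tip.
- nut6_mid (a point): Chestnut: glossy brown, 32 mm across, 32.5 mm high, about 22 g, flat pale base and blunt tip, loose and slippery, in the bin. This point is its centre, 16.5 mm above its base; z towards its tip.
- bowls: Bystander: stack of two speckled ceramic bowls, 124 mm across, 82 mm high, stuck fast to the shelf. Origin at the centre of the underside.
- stand: Bystander: waisted sage-green silicone whisk stand, 62 mm across, 74 mm high. Origin at the centre of the underside.
- jug: Bystander: glass milk-frother jug, 76 mm across, 105 mm high, with a handle. Origin at the centre of the underside.
- scoop: Bystander: wooden scoop, 154 mm long, 52 mm wide bowl, lying between bin and rest. Origin near its middle.
- tin: Bystander: plain round metal tea tin, 66 mm across, 85 mm high, stuck fast to the shelf. Origin at the centre of the underside.
Things that resemble listed ones, but are neither listed nor needed, are in the scene too. Leave any turquoise look-alike of the part that bears nut6_mid alone. Leave any green or yellow look-alike of the part that bears nut1_mid alone.

How it is judged:
On the way, in this order (a step that is already met when the one before it is completed fails the run):
1. the tamper is lifted out of its rest (z of tamper_foot in the frame of rest above 0.03 m), for 0.2 s.
2. the tamper's plate, inside the bin, presses the chestnuts level with 11 to 25 N for half a second (z of each of nut0_mid, nut1_mid, nut2_mid, nut3_mid, nut4_mid, nut5_mid, nut6_mid in the frame of bin below 0.036 m and horizontal distance between each of nut0_mid, nut1_mid, nut2_mid, nut3_mid, nut4_mid, nut5_mid, nut6_mid and bin below 0.085 m and contact force between bin and anything else above 11 N and z of tamper_foot in the frame of bin below 0.0525 m and horizontal distance between tamper_foot and bin below 0.016 m), for 0.5 s.
At the end, for the whole second after the job is handed in: All seven chestnuts lie in the bin in one layer (each centre less than 36 mm above the bin's underside), at rest; the tamper stands upright (within 0.06 rad) and at rest on the floor of its rest, within 12 mm of its centre (z of each of nut0_mid, nut1_mid, nut2_mid, nut3_mid, nut4_mid, nut5_mid, nut6_mid in the frame of bin below 0.036 m and horizontal distance between each of nut0_mid, nut1_mid, nut2_mid, nut3_mid, nut4_mid, nut5_mid, nut6_mid and bin below 0.085 m and horizontal distance between tamper_foot and rest below 0.012 m and z of tamper_foot in the frame of rest below 0.0065 m and angle between tamper_foot's own z axis and vertical below 0.06 rad and linear speed of each of tamper, nut0, nut1, nut2, nut3, nut4, nut5, nut6 below 0.02 m/s); the robot touches nothing.
It fails at once if the bin or the nuts are loaded with more than 25 N (contact force between bin and anything else above 25 N or contact force between tamper and nut0 above 25 N or contact force between tamper and nut1 above 25 N or contact force between tamper and nut2 above 25 N or contact force between tamper and nut3 above 25 N or contact force between tamper and nut4 above 25 N or contact force between tamper and nut5 above 25 N or contact force between tamper and nut6 above 25 N).
It fails at once if the gripper touches the nuts (contact force between the fingers and nut0 above 0.5 N or contact force between the fingers and nut1 above 0.5 N or contact force between the fingers and nut2 above 0.5 N or contact force between the fingers and nut3 above 0.5 N or contact force between the fingers and nut4 above 0.5 N or contact force between the fingers and nut5 above 0.5 N or contact force between the fingers and nut6 above 0.5 N).
It fails at once if the tamper is dropped or slammed into its rest (faster than 0.4 m/s within 20 mm of its floor) (linear speed of tamper above 0.4 m/s and z of tamper_foot in the frame of rest below 0.024 m and horizontal distance between tamper_foot and rest below 0.06 m).
It fails at once if a bystander is moved by more than 20 mm (distance of any of stand, jug, scoop from where it was at the start of the episode above 0.02 m).
It also fails if it takes over 61 s, if anything falls off the work surface, if the arm or the gripper's body presses on something with over 40 N, if the wrist force passes 120 N, or if a joint passes its speed limit or range.

## Working session

There is one attempt and no reset: what is moved stays moved. The work goes in short steps, Python scripts to look and compute and a tool call to move; the robot and the scene stay as the last step left them, time stands still between calls to the robot, and variables do not carry over. Pictures are saved under pics/ and viewed, and the job is handed in when it is done.

Besides the shell and the picture viewer there is one more tool, called after "Emit:" by a JSON object that holds its "name" and its "arguments", one argument or row to a line. jog_arm: Moves the arm, as the interface text tells. Its arguments: {"type":"object","properties":{"rows":{"type":"array"},"squeeze":{"type":"number"}},"required":["rows"]}

```bash
mkdir -p pics; ls
python3 - <<'E'
from station import ctrl
import cv2,numpy as np
o=ctrl.get_obs();print(o)
print(ctrl.tcp_to_grasp)
for n in ("side","top"):
    p,d=ctrl.camera(n);cv2.imwrite(f"pics/{n}0.png",p[:,:,::-1]);np.savez(f"pics/{n}0.npz",p=p,d=d,K=ctrl.camera_model(n)["K"],E=ctrl.camera_model(n)["extrinsics"])
    print(n,ctrl.camera_model(n))
E
```

```text
pics
{'time_s': 0.0, 'qpos': array([ 1.24739271e+00,  3.00445417e-01,  1.52157471e+00, -2.58996167e-05,
        1.32069176e+00, -6.65921394e-02]), 'joint_vel': array([ 0.00110477, -0.00198468,  0.00052162,  0.00128966, -0.00158092,
       -0.00122109]), 'tau': array([-2.15111027e-04, -5.31792355e+01, -3.52745819e+01,  7.08236522e-02,
        2.41910439e-02, -8.67050039e-05]), 'ee_pos': array([0.13962181, 0.53171579, 0.20490311]), 'eef_rot': array([-1.61497807,  1.56967682, -1.87178312]), 'force': array([ 0.1231228 , -0.03766771,  0.33820961]), 'moment': array([-0.02552256,  0.02491076, -0.042896  ]), 'grip_width': 0.09406945980229463}
0.0188
side {'K': array([[469.39178221,   0.        , 329.21802738],
       [  0.        , 469.39178221, 206.07287891],
       [  0.        ,   0.        ,   1.        ]]), 'extrinsics': array([[ 0.97799775,  0.15332196, -0.14146653,  0.7765397 ],
       [ 0.20797955, -0.66368219,  0.71851963, -1.04511925],
       [ 0.01627601, -0.73213272, -0.68096752,  1.0729286 ],
       [ 0.        ,  0.        ,  0.        ,  1.        ]])}
top {'K': array([[504.23189443,   0.        , 322.8997579 ],
       [  0.        , 504.23189443, 199.1952511 ],
       [  0.        ,   0.        ,   1.        ]]), 'extrinsics': array([[ 0.01778387, -0.99421124,  0.10596104,  0.46823365],
       [-0.99975685, -0.01906412, -0.01108156,  0.00672332],
       [ 0.01303747, -0.10573821, -0.99430853,  1.28946546],
       [ 0.        ,  0.        ,  0.        ,  1.        ]])}
```

View pics/side0.png

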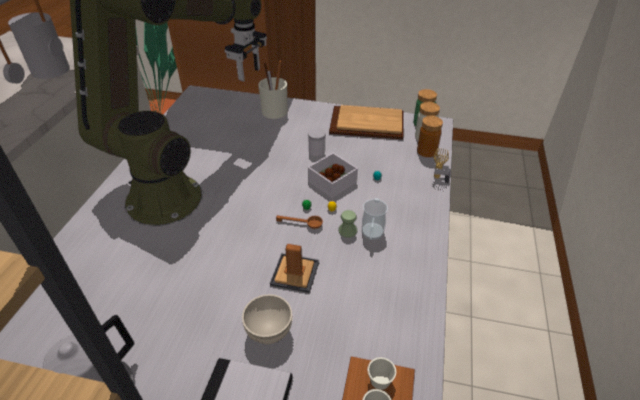

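View pics/top0.png

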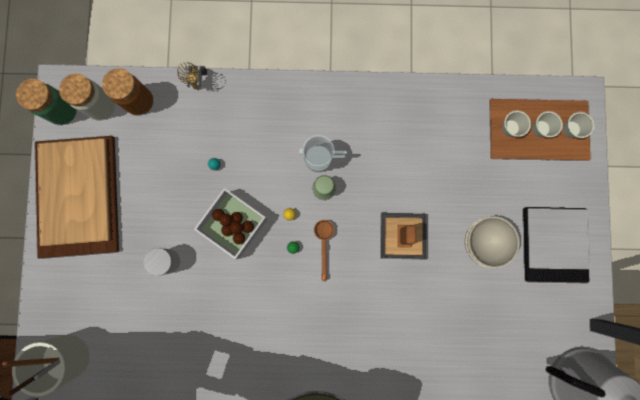

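The top picture shows the bin near (232,224), the rest with the tamper near (404,236), and the scoop at (324,250) between them. The bowls are at (492,242), and the coloured look-alike nuts at (213,163), (290,214) and (293,247). Next I'll measure the bin and rest.

```bash
cat > h.py <<'E'
import numpy as np,cv2
def ray(K,E,u,v,z):
    d=E[:3,:3]@np.linalg.inv(K)@np.array([u,v,1.0]);c=E[:3,3];return c+d*(z-c[2])/d[2]
def cloud(d,K,E):
    v,u=np.mgrid[:400,:640];P=np.stack([(u-K[0,2])/K[0,0]*d,(v-K[1,2])/K[1,1]*d,d],-1)
    return P@E[:3,:3].T+E[:3,3]
def proj(K,E,p):
    q=E[:3,:3].T@(np.asarray(p)-E[:3,3]);return (K@q)[:2]/q[2]
E
python3 - <<'E'
from h import *
f=np.load("pics/top0.npz");P=cloud(f['d'],f['K'],f['E']);z=P[:,:,2]
print("table z",np.median(z[280:300,330:380]))
def box(m,win):
    a=np.zeros_like(m);u0,u1,v0,v1=win;a[v0:v1,u0:u1]=m[v0:v1,u0:u1];return a
for name,win,lo,hi in (("binrim",(190,272,185,262),.052,.08),("resttray",(378,432,208,264),.006,.015),("plate",(378,432,208,264),.010,.022),("handle",(378,432,208,264),.09,.14),("restall",(378,432,208,264),.006,.2),("bowls",(455,525,210,275),.05,.11),("scoop",(310,340,215,285),.006,.1),("tin",(140,180,245,280),.06,.1),("stand",(310,338,172,203),.05,.1)):
    m=box((z>lo)&(z<hi),win);q=P[m]
    r=cv2.minAreaRect(q[:,:2].astype(np.float32)*1000)
    print(name,m.sum(),[np.round(x,1) for x in r],"zmed",np.median(q[:,2]).round(4),q[:,:2].mean(0).round(4))
p=f['p'][:,:,::-1]
a=cv2.resize(p[175:275,185:275],None,fx=6,fy=6,interpolation=cv2.INTER_CUBIC);b=cv2.resize(p[200:270,370:440],None,fx=8,fy=8,interpolation=cv2.INTER_CUBIC)
cv2.imwrite("pics/a.png",a);cv2.imwrite("pics/b.png",b)
E
```

```text
table z -0.0012418629880674992
binrim 674 [array([536. , 220.6]), array([125.3, 123.9]), np.float64(55.7)] zmed 0.0622 [0.5349 0.2215]
resttray 877 [array([ 511.5, -218.8]), array([129. , 123.4]), np.float64(88.5)] zmed 0.0121 [ 0.5156 -0.2101]
plate 1207 [array([ 515.5, -212.4]), array([116.4, 115.7]), np.float64(89.4)] zmed 0.0146 [ 0.5149 -0.2086]
handle 215 [array([ 513.7, -211.8]), array([42. , 23.7]), np.float64(0.8)] zmed 0.1132 [ 0.514  -0.2104]
restall 1724 [array([ 511.5, -218.8]), array([129. , 123.4]), np.float64(88.5)] zmed 0.0149 [ 0.5146 -0.2092]
bowls 1134 [array([ 501.6, -416.9]), array([120.4, 124.6]), np.float64(0.5)] zmed 0.064 [ 0.5019 -0.4248]
scoop 476 [array([474.6,  -6.3]), array([152.6,  58.1]), np.float64(1.2)] zmed 0.0165 [ 0.4925 -0.0098]
tin 661 [array([441.2, 383.7]), array([63.5, 65.4]), np.float64(1.1)] zmed 0.0833 [0.4409 0.3821]
stand 329 [array([633.8,  -7.8]), array([49.5, 46.6]), np.float64(0.8)] zmed 0.0704 [ 0.6324 -0.0078]
```

View pics/a.png

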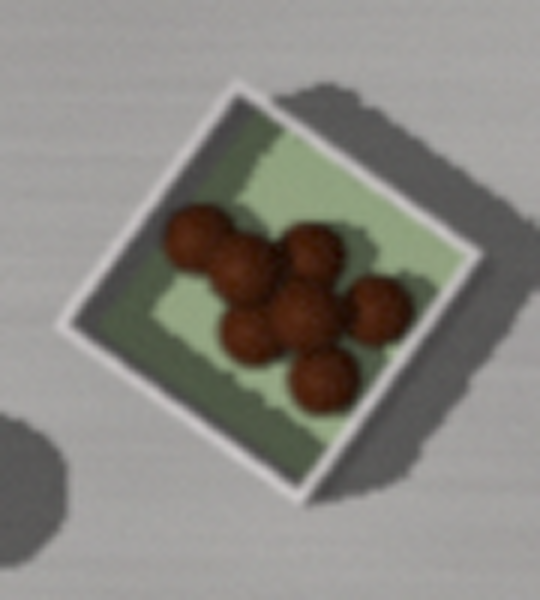

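View pics/b.png

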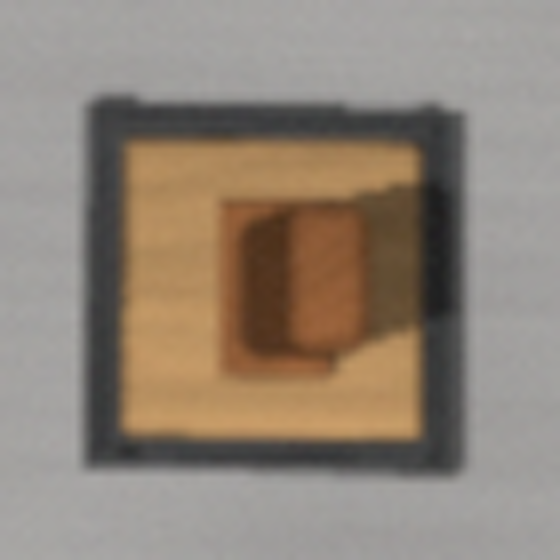

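Run:
```python
from h import *
f=np.load("pics/top0.npz");K,E,p=f['K'],f['E'],f['p']
R=np.array([ray(K,E,185+(u+.5)/6-.5,175+(v+.5)/6-.5,.064)[:2] for u,v in ((238,82),(482,255),(302,502),(60,322))])
print("bin",R.round(4),R.mean(0).round(4),cv2.minAreaRect((R*1000).astype(np.float32)))
R=np.array([ray(K,E,370+(u+.5)/8-.5,200+(v+.5)/8-.5,.012)[:2] for u,v in ((88,100),(463,112),(463,472),(86,467))])
print("rest",R.round(4),R.mean(0).round(4),cv2.minAreaRect((R*1000).astype(np.float32)))
R=np.array([ray(K,E,370+(u+.5)/8-.5,200+(v+.5)/8-.5,.016)[:2] for u,v in ((124,140),(422,142),(420,438),(122,437))])
print("plate",R.round(4),R.mean(0).round(4),cv2.minAreaRect((R*1000).astype(np.float32)))
R=np.array([ray(K,E,370+(u+.5)/8-.5,200+(v+.5)/8-.5,.116)[:2] for u,v in ((290,207),(366,207),(366,352),(290,352))])
print("handle",R.round(4),R.mean(0).round(4))
f=np.load("pics/side0.npz");K,E,p2=f['K'],f['E'],f['p']
for nm,q in (("bin",(.536,.2206,.064)),("hand",(.5137,-.2118,.116)),("plate",(.5155,-.2105,.016))): print(nm,proj(K,E,q).round(1))
from station import ctrl
from scipy.spatial.transform import Rotation as Ro
print(Ro.from_euler('xyz',ctrl.get_obs()['eef_rot']).as_matrix().round(3))
a=cv2.resize(p2[145:205,295:370,::-1],None,fx=8,fy=8,interpolation=cv2.INTER_CUBIC);cv2.imwrite("pics/c.png",a)
a=cv2.resize(p2[235:295,260:330,::-1],None,fx=8,fy=8,interpolation=cv2.INTER_CUBIC);cv2.imwrite("pics/d.png",a)
```

```text
bin [[0.6211 0.2346]
 [0.5524 0.1333]
 [0.4517 0.2024]
 [0.5221 0.3025]] [0.5368 0.2182] ((536.7345581054688, 218.29061889648438), (122.42372131347656, 122.13478088378906), 55.501678466796875)
rest [[ 0.5743 -0.1548]
 [ 0.5727 -0.2744]
 [ 0.4588 -0.2739]
 [ 0.4583 -0.1549]] [ 0.516  -0.2145] ((516.2791748046875, -214.63931274414062), (115.98644256591797, 119.58900451660156), 0.013409462757408619)
plate [[ 0.5614 -0.1658]
 [ 0.5626 -0.2605]
 [ 0.4692 -0.2595]
 [ 0.4679 -0.1656]] [ 0.5153 -0.2129] ((515.218994140625, -213.04818725585938), (93.55022430419922, 95.96189880371094), 0.6872178316116333)
handle [[ 0.5354 -0.2008]
 [ 0.5359 -0.2231]
 [ 0.4937 -0.223 ]
 [ 0.4933 -0.2009]] [ 0.5146 -0.2119]
bin [332.6 166.3]
hand [293.  245.2]
plate [295.  268.3]
[[-0.     0.254  0.967]
 [-0.001  0.967 -0.254]
 [-1.    -0.001 -0.   ]]
```

View pics/c.png

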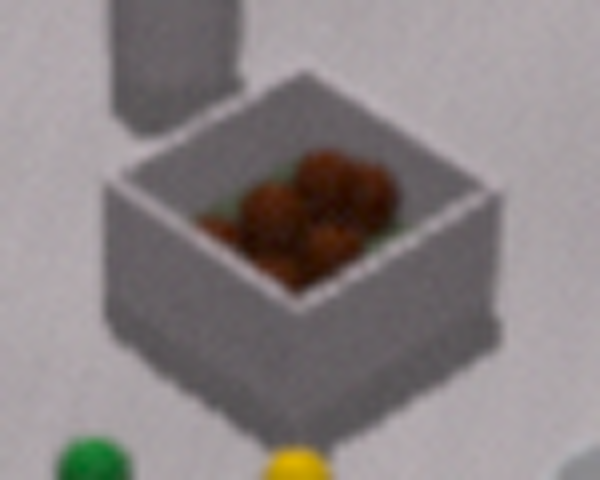

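View pics/d.png

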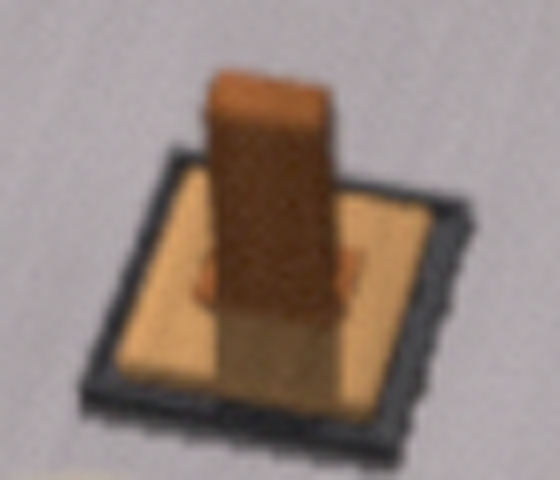

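The side view puts the bin's rim at about (332.7,168.2) and the handle top at (293.7,245.9). Both agree with the top view to within a few mm, the worst being about 4 mm for the bin in y. Next I'll move over the handle.

Emit:
{"name": "jog_arm", "arguments": {
  "rows": [0.0157, -0.031, 0, 0, 0, 2, 0, 0.0157, -0.031, 0, 0, 0, 2, 0, 0.0157, -0.031, 0, 0, 0, 2, 0, 0.0157, -0.031, 0, 0, 0, 2, 0, 0.0157, -0.031, 0, 0, 0, 2, 0, 0.0157, -0.031, 0, 0, 0, 2, 0, 0.0157, -0.031, 0, 0, 0, 2, 0, 0.0157, -0.031, 0, 0, 0, 0.7, 0]
}}

```text
time_s: 0.77
ee_pos: [0.2655, 0.2823, 0.2053]
eef_rot: [-2.086, 1.571, -2.084]
force: [1.5, 0.1, 0.2]
grip_width: 0.0937
```

Emit:
{"name": "jog_arm", "arguments": {
  "rows": [0.0157, -0.031, 0, 0, 0, 0, 0, 0.0157, -0.031, 0, 0, 0, 0, 0, 0.0157, -0.031, 0, 0, 0, 0, 0, 0.0157, -0.031, 0, 0, 0, 0, 0, 0.0157, -0.031, 0, 0, 0, 0, 0, 0.0157, -0.031, 0, 0, 0, 0, 0, 0.0157, -0.031, 0, 0, 0, 0, 0, 0.0157, -0.031, 0, 0, 0, 0, 0]
}}

```text
time_s: 1.43
ee_pos: [0.3912, 0.0342, 0.2055]
eef_rot: [0.173, 1.571, 0.173]
force: [-0.3, 0.5, 0.6]
grip_width: 0.0934
```

Emit:
{"name": "jog_arm", "arguments": {
  "rows": [0.0157, -0.031, 0, 0, 0, 0, 0, 0.0157, -0.031, 0, 0, 0, 0, 0, 0.0157, -0.031, 0, 0, 0, 0, 0, 0.0157, -0.031, 0, 0, 0, 0, 0, 0.0157, -0.031, 0, 0, 0, 0, 0, 0.0157, -0.031, 0, 0, 0, 0, 0, 0.0157, -0.031, 0, 0, 0, 0, 0, 0, 0, 0, 0, 0, 0, 0]
}}

```text
time_s: 2.1
ee_pos: [0.5019, -0.1852, 0.2044]
eef_rot: [-2.967, 1.57, -2.97]
force: [-1.3, -0.4, -0.7]
grip_width: 0.0942
```

Emit:
{"name": "jog_arm", "arguments": {
  "rows": [0.0128, -0.027, 0, 0, 0, 0, 0, 0, 0, 0, 0, 0, 0, 0, 0, 0, 0, 0, 0, 0, 0]
}}

```text
time_s: 2.35
ee_pos: [0.5134, -0.2084, 0.2047]
eef_rot: [2.639, 1.57, 2.637]
force: [-0.4, 0.8, -0.3]
grip_width: 0.094
```

Run:
```python
from h import *
from station import ctrl
from scipy.spatial.transform import Rotation as Ro
o=ctrl.get_obs();print(o['ee_pos'],o['force'],Ro.from_euler('xyz',o['eef_rot']).as_matrix().round(3),o['qpos'].round(3))
M=ctrl.camera_model("wrist");p,d=ctrl.camera("wrist");K,E=M["K"],M["extrinsics"]
cv2.imwrite("pics/w1.png",p[:,:,::-1]);np.savez("pics/w1.npz",p=p,d=d,K=K,E=E)
P=cloud(d,K,E);z=P[:,:,2];print(E.round(3))
m=(z>.1)&(z<.13);q=P[m];q=q[(abs(q[:,0]-.515)<.04)&(abs(q[:,1]+.212)<.04)]
print(len(q),cv2.minAreaRect((q[:,:2]*1000).astype(np.float32)),np.median(q[:,2]))
```

```text
[ 0.51341446 -0.2084014   0.20473026] [-0.4408133   0.75928835 -0.28566915] [[-0.001  0.001  1.   ]
 [ 0.001  1.    -0.001]
 [-1.     0.001 -0.001]] [-0.452  0.31   1.509  0.     1.323 -2.021]
[[ 0.     0.963  0.271  0.434]
 [ 1.    -0.    -0.    -0.209]
 [ 0.     0.271 -0.963  0.385]
 [ 0.     0.     0.     1.   ]]
1002 ((514.1583862304688, -213.4643096923828), (23.37940216064453, 43.805809020996094), 89.9724349975586) 0.11570732156290178
```

View pics/w1.png

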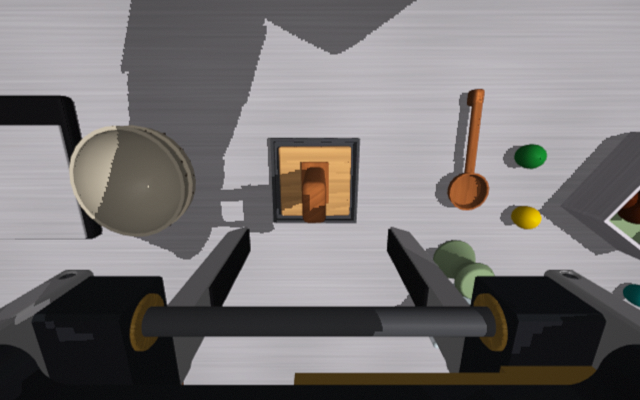

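The wrist picture shows the handle at (314,190), centred in the tray at (313,180), and clear of the open fingers. Measured handle position is (0.5142, -0.2134) with a yaw near 0.

Emit:
{"name": "jog_arm", "arguments": {
  "rows": [0, -0.001, -0.02, 0, 0, 0, 0, 0, 0, -0.025, 0, 0, 0, 0, 0, 0, -0.03, 0, 0, 0, 0, 0, 0, -0.03, 0, 0, 0, 0, 0, 0, -0.02, 0, 0, 0, 0, 0, 0, -0.009, 0, 0, 0, 0, 0, 0, 0, 0, 0, 0, 0, 0, 0, 0, 0, 0, 0, 0]
}}

```text
time_s: 3.07
ee_pos: [0.5139, -0.2088, 0.0724]
eef_rot: [-0.406, 1.57, -0.406]
force: [0.6, 0.4, -0.3]
grip_width: 0.0939
```

Run:
```python
from h import *
from station import ctrl
o=ctrl.get_obs();print(o['ee_pos'],o['force'])
M=ctrl.camera_model("wrist");p,d=ctrl.camera("wrist");print(ctrl.get_obs()['ee_pos'])
cv2.imwrite("pics/w2.png",p[:,:,::-1])
```

```text
[ 0.51389554 -0.20875003  0.07241381] [ 0.59343847  0.42281258 -0.25946848]
[ 0.5142265  -0.20901531  0.07300953]
```

View pics/w2.png

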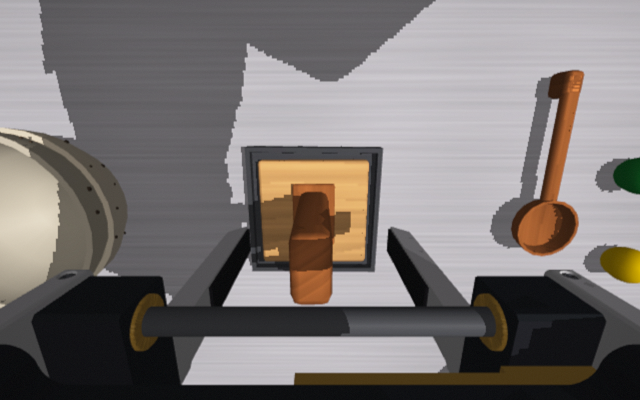

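Emit:
{"name": "jog_arm", "arguments": {
  "rows": [0, -0.0045, -0.0025, 0, 0, 0, 0, 0, 0, 0, 0, 0, 0, 0, 0, 0, 0, 0, 0, 0, 0, 0, 0, 0, 0, 0, 0, 0.3],
  "squeeze": 45
}}

```text
time_s: 3.45
ee_pos: [0.5137, -0.2137, 0.0694]
eef_rot: [-0.44, 1.57, -0.44]
force: [0.3, -0.0, -0.3]
grip_width: 0.0903
```

Emit:
{"name": "jog_arm", "arguments": {
  "rows": [0, 0, 0, 0, 0, 0, 0.6, 0, 0, 0, 0, 0, 0, 1, 0, 0, 0, 0, 0, 0, 1, 0, 0, 0, 0, 0, 0, 1, 0, 0, 0, 0, 0, 0, 1, 0, 0, 0, 0, 0, 0, 1]
}}

```text
time_s: 3.95
ee_pos: [0.5136, -0.2135, 0.069]
eef_rot: [0.931, 1.571, 0.931]
force: [0.2, -0.8, 0.6]
grip_width: 0.0505
```

Emit:
{"name": "jog_arm", "arguments": {
  "rows": [0, 0, 0, 0, 0, 0, 1, 0, 0, 0, 0, 0, 0, 1, 0, 0, 0, 0, 0, 0, 1, 0, 0, 0, 0, 0, 0, 1, 0, 0, 0, 0, 0, 0, 1, 0, 0, 0, 0, 0, 0, 1]
}}

```text
time_s: 4.45
ee_pos: [0.5135, -0.2135, 0.0689]
eef_rot: [2.494, 1.571, 2.493]
force: [-0.0, 0.8, -0.4]
grip_width: 0.0236
```

Run:
```python
from station import ctrl
o=ctrl.get_obs();print(o['ee_pos'],o['force'],o['grip_width'],o['moment'])
```

```text
[ 0.51354613 -0.21348663  0.06888551] [-0.01519673  0.82827372 -0.39417454] 0.0235654341469752 [ 0.09563391 -0.00532128  0.00787016]
```

Emit:
{"name": "jog_arm", "arguments": {
  "rows": [0, 0, 0.006, 0, 0, 0, 1, 0, 0, 0.012, 0, 0, 0, 1, 0, 0, 0.018, 0, 0, 0, 1, 0, 0, 0.018, 0, 0, 0, 1, 0, 0, 0.018, 0, 0, 0, 1, 0, 0, 0.018, 0, 0, 0, 1, 0, 0, 0.018, 0, 0, 0, 1, 0, 0, 0.012, 0, 0, 0, 1]
}}

```text
time_s: 5.12
ee_pos: [0.5139, -0.2137, 0.1919]
eef_rot: [-0.471, 1.568, -0.471]
force: [0.2, -0.8, -2.3]
grip_width: 0.0241
```

Emit:
{"name": "jog_arm", "arguments": {
  "rows": [0, 0, 0, 0, 0, 0, 1, 0, 0, 0, 0, 0, 0, 1, 0, 0, 0, 0, 0, 0, 1]
}}

```text
time_s: 5.37
ee_pos: [0.5132, -0.2134, 0.1883]
eef_rot: [2.676, 1.57, 2.676]
force: [0.1, -0.8, -3.0]
grip_width: 0.0236
```

Run:
```python
from station import ctrl
import cv2
o=ctrl.get_obs();print(o['ee_pos'],o['force'],o['grip_width'],o['moment'])
p,d=ctrl.camera("side");cv2.imwrite("pics/s3.png",p[:,:,::-1])
```

```text
[ 0.51324637 -0.21336705  0.18834277] [ 0.13234573 -0.84381931 -2.98379015] 0.023584320156865884 [ 0.03781736 -0.00145917 -0.02276559]
```

View pics/s3.png

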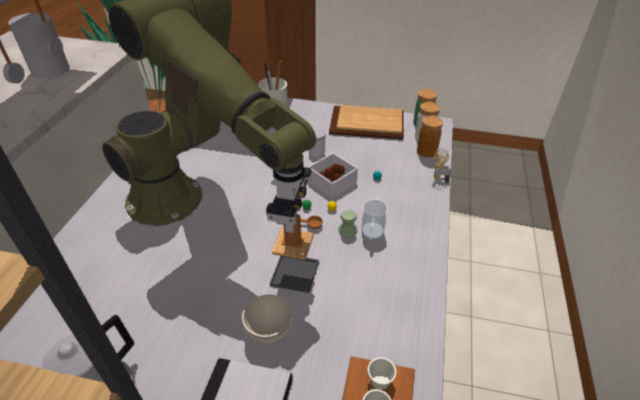

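The side picture shows the tamper held upright, plate near (293,243), with the empty rest below at (295,272). The wrist reads about 3 N, matching its weight. I'll carry it to the bin and turn it -34.3°.

Emit:
{"name": "jog_arm", "arguments": {
  "rows": [0.001, 0.012, 0, 0, 0, -1.5, 1, 0.0015, 0.024, 0, 0, 0, -2, 1, 0.0015, 0.028, 0, 0, 0, -2.2, 1, 0.0015, 0.028, 0, 0, 0, -2.2, 1, 0.0015, 0.028, 0, 0, 0, -2.2, 1, 0.0015, 0.028, 0, 0, 0, -2.2, 1, 0.0015, 0.028, 0, 0, 0, -2.2, 1, 0.0015, 0.028, 0, 0, 0, -2.2, 1]
}}

```text
time_s: 6.08
ee_pos: [0.5246, -0.0082, 0.1881]
eef_rot: [-2.921, 1.569, 3.068]
force: [0.1, 0.2, -2.5]
grip_width: 0.0234
```

Emit:
{"name": "jog_arm", "arguments": {
  "rows": [0.0015, 0.028, 0, 0, 0, -2.2, 1, 0.0015, 0.028, 0, 0, 0, -2.2, 1, 0.0015, 0.028, 0, 0, 0, -2.2, 1, 0.0015, 0.028, 0, 0, 0, -2.2, 1, 0.0015, 0.028, 0, 0, 0, -2.2, 1, 0.0015, 0.028, 0, 0, 0, -2.2, 1, 0.0015, 0.028, 0, 0, 0, -2.2, 1, 0.0015, 0.026, 0, 0, 0, -2.2, 1]
}}

```text
time_s: 6.75
ee_pos: [0.5366, 0.2139, 0.188]
eef_rot: [-2.246, 1.569, -2.846]
force: [0.4, -0.3, -2.8]
grip_width: 0.0239
```

Emit:
{"name": "jog_arm", "arguments": {
  "rows": [0.0005, 0.0055, 0, 0, 0, 0, 1, 0, 0, 0, 0, 0, 0, 1, 0, 0, 0, 0, 0, 0, 1, 0, 0, 0, 0, 0, 0, 1]
}}

```text
time_s: 7.08
ee_pos: [0.5376, 0.2169, 0.1886]
eef_rot: [-1.969, 1.57, -2.568]
force: [-0.2, -0.4, -2.3]
grip_width: 0.0236
```

Run:
```python
from h import *
from station import ctrl
from scipy.spatial.transform import Rotation as Ro
o=ctrl.get_obs();print(o['ee_pos'],o['force'],o['moment'],Ro.from_euler('xyz',o['eef_rot']).as_matrix().round(3),o['qpos'].round(3))
for n in ("wrist","side"):
    M=ctrl.camera_model(n);p,d=ctrl.camera(n);K,E=M["K"],M["extrinsics"]
    np.savez(f"pics/{n}4.npz",p=p,d=d,K=K,E=E)
    if n=="side": p=cv2.resize(p[90:240,250:450],None,fx=4,fy=4,interpolation=cv2.INTER_CUBIC)
    cv2.imwrite(f"pics/{n}4.png",p[:,:,::-1])
```

```text
[0.53755723 0.21686883 0.18858887] [-0.15182732 -0.38909645 -2.31894312] [ 0.00926981 -0.06222462 -0.04025886] [[-0.001  0.564  0.826]
 [-0.     0.826 -0.564]
 [-1.    -0.001 -0.   ]] [ 0.32   0.38   1.454 -0.     1.308 -0.651]
```

View pics/wrist4.png

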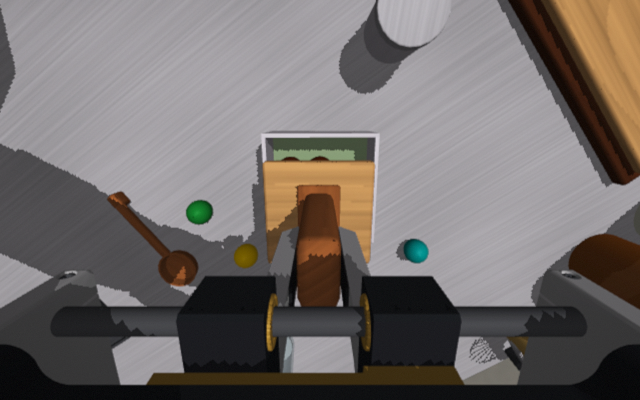

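View pics/side4.png

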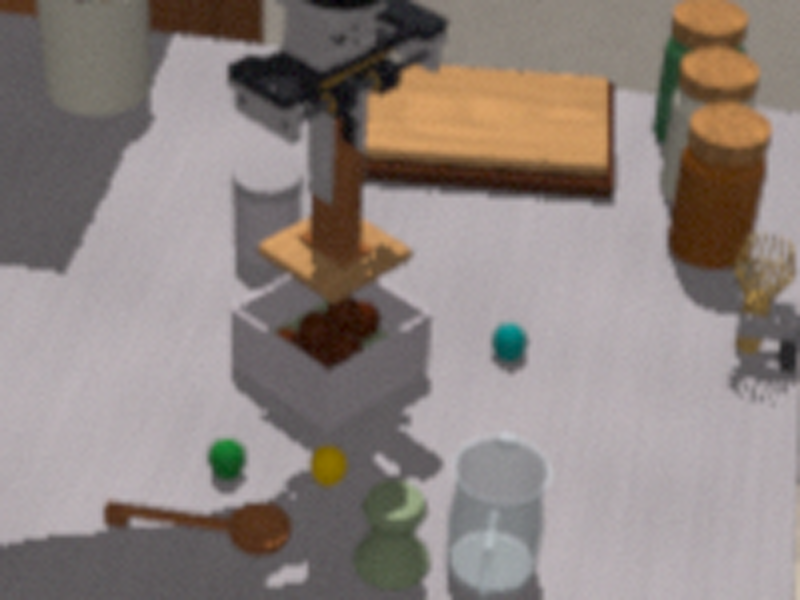

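Run:
```python
from h import *
f=np.load("pics/wrist4.npz");K,E=f['K'],f['E']
a,b=[ray(K,E,u,v,.064)[:2] for u,v in ((262,133.5),(379,132.5))]
t=(b-a)/np.linalg.norm(b-a);n=np.array([t[1],-t[0]]);m=(a+b)/2
print(np.linalg.norm(b-a),np.degrees(np.arctan2(t[1],t[0])),[m+s*.062*n for s in(1,-1)])
P=cloud(f['d'],K,E);z=P[:,:,2]
m=(z>.055)&(z<.075);m[:125]=0;m[270:]=0;m[:,:255]=0;m[:,390:]=0
q=P[m];print(m.sum(),np.median(q[:,2]),cv2.minAreaRect((q[:,:2]*1000).astype(np.float32)))
m=(z>.12)&(z<.15);m[:150]=0;m[265:]=0;m[:,:255]=0;m[:,390:]=0
q=P[m];a,b=ray(K,E,264,162,.1355)[:2],ray(K,E,375,163,.1355)[:2]
t=(b-a)/np.linalg.norm(b-a);n=np.array([t[1],-t[0]]);mm=(a+b)/2
print("plate",m.sum(),np.median(q[:,2]),np.linalg.norm(b-a),np.degrees(np.arctan2(t[1],t[0])),mm+.047*n)
A=np.c_[q[:,:2],np.ones(len(q))];print("tilt",np.linalg.lstsq(A,q[:,2],rcond=None)[0])
```

```text
0.12255876112438097 56.201507138159066 [array([0.53579853, 0.22059764]), array([0.43275464, 0.28957558])]
1006 0.06447976321311413 ((535.5869750976562, 220.04733276367188), (124.12273406982422, 123.59776306152344), 55.949649810791016)
plate 7066 0.13630451779357544 0.09148729160778896 55.2161806560011 [0.53908399 0.21583411]
tilt [ 0.00330827 -0.00381826  0.13580369]
```

Emit:
{"name": "jog_arm", "arguments": {
  "rows": [-0.0015, 0.0025, 0, 0, 0, 0.4, 1, 0, 0, -0.008, 0, 0, 0, 1, 0, 0, -0.01, 0, 0, 0, 1, 0, 0, -0.01, 0, 0, 0, 1, 0, 0, -0.007, 0, 0, 0, 1, 0, 0, 0, 0, 0, 0, 1, 0, 0, 0, 0, 0, 0, 1]
}}

```text
time_s: 7.77
ee_pos: [0.5359, 0.2204, 0.1533]
eef_rot: [-2.215, 1.57, -2.807]
force: [-0.1, -0.4, -2.8]
grip_width: 0.024
```

Emit:
{"name": "jog_arm", "arguments": {
  "rows": [0, 0, -0.002, 0, 0, 0, 1, 0, 0, -0.002, 0, 0, 0, 1]
}}

```text
time_s: 7.93
ee_pos: [0.5363, 0.2206, 0.1503]
eef_rot: [0.901, 1.57, 0.309]
force: [0.9, -0.0, -2.5]
grip_width: 0.024
```

Emit:
{"name": "jog_arm", "arguments": {
  "rows": [0, 0, -0.002, 0, 0, 0, 1, 0, 0, -0.002, 0, 0, 0, 1]
}}

```text
time_s: 8.1
ee_pos: [0.5361, 0.2205, 0.1459]
eef_rot: [0.942, 1.57, 0.35]
force: [0.2, 0.1, -1.7]
grip_width: 0.0238
```

Emit:
{"name": "jog_arm", "arguments": {
  "rows": [0, -0.0005, -0.001, 0, 0, 0, 1, 0, 0, -0.001, 0, 0, 0, 1]
}}

```text
time_s: 8.27
ee_pos: [0.5361, 0.2199, 0.1438]
eef_rot: [-1.043, 1.571, -1.635]
force: [0.6, 0.9, -2.3]
grip_width: 0.0234
```

Emit:
{"name": "jog_arm", "arguments": {
  "rows": [0, 0, -0.001, 0, 0, 0, 1, 0, 0, -0.001, 0, 0, 0, 1]
}}

```text
time_s: 8.43
ee_pos: [0.5361, 0.2199, 0.1419]
eef_rot: [0.703, 1.571, 0.111]
force: [-0.6, -0.0, -2.2]
grip_width: 0.0237
```

Emit:
{"name": "jog_arm", "arguments": {
  "rows": [0, 0, -0.001, 0, 0, 0, 1, 0, 0, -0.001, 0, 0, 0, 1]
}}

```text
time_s: 8.6
ee_pos: [0.5361, 0.2199, 0.1399]
eef_rot: [0.643, 1.571, 0.051]
force: [-0.5, 0.3, -2.4]
grip_width: 0.0239
```

Emit:
{"name": "jog_arm", "arguments": {
  "rows": [0, 0, -0.001, 0, 0, 0, 1, 0, 0, -0.001, 0, 0, 0, 1]
}}

```text
time_s: 8.77
ee_pos: [0.5361, 0.22, 0.1378]
eef_rot: [-2.531, 1.571, -3.123]
force: [0.7, -0.7, -2.0]
grip_width: 0.0239
```

Emit:
{"name": "jog_arm", "arguments": {
  "rows": [0, 0, -0.001, 0, 0, 0, 1, 0, 0, -0.001, 0, 0, 0, 1]
}}

```text
time_s: 8.93
ee_pos: [0.5361, 0.22, 0.1359]
eef_rot: [0.748, 1.571, 0.156]
force: [-0.4, 0.4, -2.6]
grip_width: 0.0235
```

Emit:
{"name": "jog_arm", "arguments": {
  "rows": [0, 0, -0.001, 0, 0, 0, 1, 0, 0, -0.001, 0, 0, 0, 1]
}}

```text
time_s: 9.1
ee_pos: [0.5361, 0.22, 0.1339]
eef_rot: [0.902, 1.571, 0.311]
force: [-0.3, 0.2, -0.8]
grip_width: 0.0239
```

Emit:
{"name": "jog_arm", "arguments": {
  "rows": [0, 0, -0.001, 0, 0, 0, 1]
}}

```text
time_s: 9.18
ee_pos: [0.5362, 0.22, 0.133]
eef_rot: [0.739, 1.571, 0.147]
force: [-0.2, 0.7, -2.1]
grip_width: 0.0236
```

Emit:
{"name": "jog_arm", "arguments": {
  "rows": [0, 0, -0.001, 0, 0, 0, 1]
}}

```text
time_s: 9.27
ee_pos: [0.5361, 0.2199, 0.1319]
eef_rot: [0.759, 1.571, 0.167]
force: [-1.6, -0.2, -1.1]
grip_width: 0.024
```

Emit:
{"name": "jog_arm", "arguments": {
  "rows": [0, 0, -0.001, 0, 0, 0, 1]
}}

```text
time_s: 9.35
ee_pos: [0.5362, 0.22, 0.1309]
eef_rot: [0.741, 1.571, 0.149]
force: [-0.4, -0.4, -2.4]
grip_width: 0.0237
```

Emit:
{"name": "jog_arm", "arguments": {
  "rows": [0, 0, -0.001, 0, 0, 0, 1]
}}

```text
time_s: 9.43
ee_pos: [0.5361, 0.2199, 0.1299]
eef_rot: [0.459, 1.571, -0.133]
force: [-0.6, -0.0, -1.7]
grip_width: 0.0238
```

Emit:
{"name": "jog_arm", "arguments": {
  "rows": [0, 0, -0.001, 0, 0, 0, 1]
}}

```text
time_s: 9.52
ee_pos: [0.5361, 0.2199, 0.1288]
eef_rot: [-2.063, 1.571, -2.655]
force: [0.3, -0.7, -2.2]
grip_width: 0.0238
```

Emit:
{"name": "jog_arm", "arguments": {
  "rows": [0, 0, -0.001, 0, 0, 0, 1]
}}

```text
time_s: 9.6
ee_pos: [0.5361, 0.22, 0.1278]
eef_rot: [-2.286, 1.571, -2.878]
force: [0.2, 0.2, -2.6]
grip_width: 0.0234
```

Emit:
{"name": "jog_arm", "arguments": {
  "rows": [0, 0, -0.001, 0, 0, 0, 1]
}}

```text
time_s: 9.68
ee_pos: [0.5361, 0.2199, 0.1268]
eef_rot: [-2.146, 1.571, -2.738]
force: [0.2, -0.8, -1.4]
grip_width: 0.0237
```

Emit:
{"name": "jog_arm", "arguments": {
  "rows": [0, 0, -0.001, 0, 0, 0, 1]
}}

```text
time_s: 9.77
ee_pos: [0.5361, 0.2199, 0.1258]
eef_rot: [-2.035, 1.571, -2.627]
force: [-0.2, 0.5, -2.3]
grip_width: 0.0241
```

Emit:
{"name": "jog_arm", "arguments": {
  "rows": [0, 0, -0.001, 0, 0, 0, 1]
}}

```text
time_s: 9.85
ee_pos: [0.5361, 0.22, 0.1248]
eef_rot: [-2.506, 1.571, -3.098]
force: [0.0, 0.5, -2.8]
grip_width: 0.0242
```

Emit:
{"name": "jog_arm", "arguments": {
  "rows": [0, 0, -0.001, 0, 0, 0, 1]
}}

```text
time_s: 9.93
ee_pos: [0.5361, 0.22, 0.1238]
eef_rot: [-2.395, 1.571, -2.987]
force: [0.0, 0.4, -2.1]
grip_width: 0.0236
```

Emit:
{"name": "jog_arm", "arguments": {
  "rows": [0, 0, -0.001, 0, 0, 0, 1]
}}

```text
time_s: 10.02
ee_pos: [0.536, 0.22, 0.1228]
eef_rot: [-2.414, 1.571, -3.005]
force: [0.2, -0.5, -2.4]
grip_width: 0.0236
```

Emit:
{"name": "jog_arm", "arguments": {
  "rows": [0, 0, -0.001, 0, 0, 0, 1]
}}

```text
time_s: 10.1
ee_pos: [0.5361, 0.22, 0.1218]
eef_rot: [-2.001, 1.571, -2.593]
force: [0.5, -0.1, -2.8]
grip_width: 0.0242
```

Emit:
{"name": "jog_arm", "arguments": {
  "rows": [0, 0, -0.001, 0, 0, 0, 1]
}}

```text
time_s: 10.18
ee_pos: [0.5361, 0.22, 0.1208]
eef_rot: [-2.97, 1.571, 2.721]
force: [0.3, 0.4, -2.3]
grip_width: 0.0238
```

Run:
```python
from h import *
from station import ctrl
for n in ("wrist","side"):
    M=ctrl.camera_model(n);p,d=ctrl.camera(n);K,E=M["K"],M["extrinsics"]
    np.savez(f"pics/{n}5.npz",p=p,d=d,K=K,E=E)
    if n=="side": p=cv2.resize(p[110:210,270:390],None,fx=6,fy=6,interpolation=cv2.INTER_CUBIC)
    else: p=cv2.resize(p[100:280,200:440],None,fx=3,fy=3,interpolation=cv2.INTER_CUBIC)
    cv2.imwrite(f"pics/{n}5.png",p[:,:,::-1])
```

```text
(no output)
```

View pics/wrist5.png

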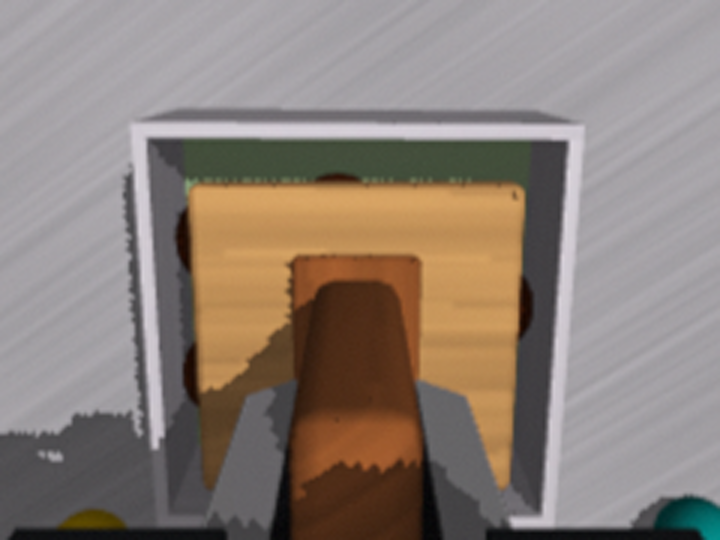

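View pics/side5.png

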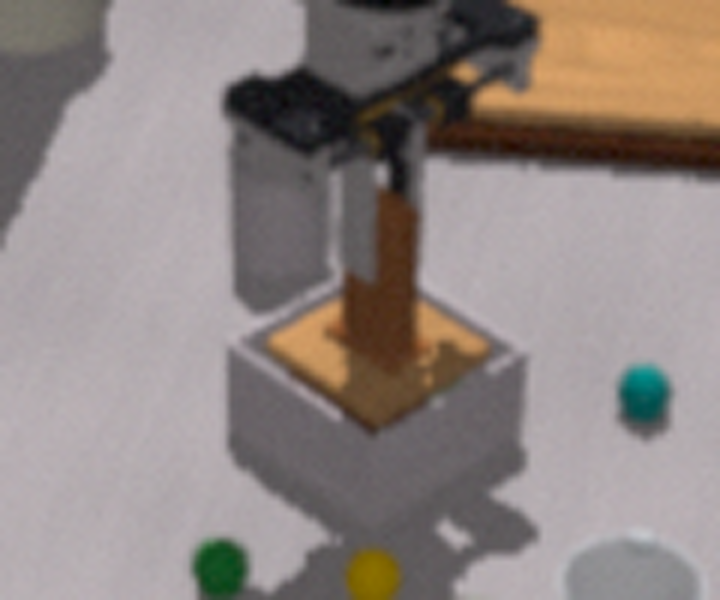

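The wrist picture (3x crop) shows the plate inside the bin, about centred, with clearance on all sides and nuts showing at its edges near (340,180), (185,240), (190,375) and (525,305). The nuts are already spreading, so I'll go on gently.

Emit:
{"name": "jog_arm", "arguments": {
  "rows": [0, 0, -0.001, 0, 0, 0, 1]
}}

```text
time_s: 10.37
ee_pos: [0.5362, 0.22, 0.1201]
eef_rot: [0.919, 1.571, 0.327]
force: [0.4, -0.9, -2.6]
grip_width: 0.0238
```

Emit:
{"name": "jog_arm", "arguments": {
  "rows": [0, 0, -0.001, 0, 0, 0, 1]
}}

```text
time_s: 10.45
ee_pos: [0.5361, 0.22, 0.119]
eef_rot: [0.768, 1.571, 0.176]
force: [0.2, -0.4, -1.8]
grip_width: 0.0238
```

Emit:
{"name": "jog_arm", "arguments": {
  "rows": [0, 0, -0.001, 0, 0, 0, 1]
}}

```text
time_s: 10.53
ee_pos: [0.5361, 0.22, 0.1179]
eef_rot: [0.936, 1.571, 0.344]
force: [-0.6, -0.3, -1.7]
grip_width: 0.0238
```

Emit:
{"name": "jog_arm", "arguments": {
  "rows": [0, 0, -0.001, 0, 0, 0, 1]
}}

```text
time_s: 10.62
ee_pos: [0.5361, 0.2199, 0.1168]
eef_rot: [-2.414, 1.571, -3.006]
force: [0.4, 0.2, -2.7]
grip_width: 0.0235
```

Emit:
{"name": "jog_arm", "arguments": {
  "rows": [0, 0, -0.001, 0, 0, 0, 1]
}}

```text
time_s: 10.7
ee_pos: [0.5361, 0.22, 0.1158]
eef_rot: [-2.437, 1.571, -3.029]
force: [0.2, -0.0, -2.3]
grip_width: 0.0238
```

Emit:
{"name": "jog_arm", "arguments": {
  "rows": [0, 0, -0.001, 0, 0, 0, 1]
}}

```text
time_s: 10.78
ee_pos: [0.5361, 0.22, 0.115]
eef_rot: [0.636, 1.571, 0.044]
force: [-1.6, -0.3, 2.5]
grip_width: 0.0239
```

Emit:
{"name": "jog_arm", "arguments": {
  "rows": [0, 0, -0.0005, 0, 0, 0, 1]
}}

```text
time_s: 10.87
ee_pos: [0.5362, 0.22, 0.1146]
eef_rot: [0.713, 1.571, 0.121]
force: [-0.3, -1.0, 1.9]
grip_width: 0.0239
```

Emit:
{"name": "jog_arm", "arguments": {
  "rows": [0, 0, -0.0005, 0, 0, 0, 1]
}}

```text
time_s: 10.95
ee_pos: [0.5362, 0.22, 0.1142]
eef_rot: [0.761, 1.57, 0.17]
force: [-1.2, 0.0, 1.8]
grip_width: 0.0235
```

Emit:
{"name": "jog_arm", "arguments": {
  "rows": [0, 0, -0.0005, 0, 0, 0, 1]
}}

```text
time_s: 11.03
ee_pos: [0.5362, 0.22, 0.1137]
eef_rot: [0.855, 1.57, 0.263]
force: [-0.9, -0.1, 2.1]
grip_width: 0.0238
```

Emit:
{"name": "jog_arm", "arguments": {
  "rows": [0, 0, -0.0005, 0, 0, 0, 1]
}}

```text
time_s: 11.12
ee_pos: [0.5362, 0.22, 0.1131]
eef_rot: [0.799, 1.57, 0.207]
force: [-1.0, 0.2, 0.5]
grip_width: 0.0236
```

Emit:
{"name": "jog_arm", "arguments": {
  "rows": [0, 0, -0.0005, 0, 0, 0, 1]
}}

```text
time_s: 11.2
ee_pos: [0.5362, 0.22, 0.1125]
eef_rot: [0.807, 1.571, 0.215]
force: [-0.0, 1.0, 1.6]
grip_width: 0.024
```

Emit:
{"name": "jog_arm", "arguments": {
  "rows": [0, 0, -0.0005, 0, 0, 0, 1]
}}

```text
time_s: 11.28
ee_pos: [0.5362, 0.22, 0.112]
eef_rot: [0.965, 1.571, 0.373]
force: [0.1, -0.9, 1.5]
grip_width: 0.0239
```

Emit:
{"name": "jog_arm", "arguments": {
  "rows": [0, 0, -0.0005, 0, 0, 0, 1]
}}

```text
time_s: 11.37
ee_pos: [0.5361, 0.22, 0.1115]
eef_rot: [0.798, 1.571, 0.206]
force: [-0.0, -0.0, 4.0]
grip_width: 0.0238
```

Emit:
{"name": "jog_arm", "arguments": {
  "rows": [0, 0, -0.0005, 0, 0, 0, 1]
}}

```text
time_s: 11.45
ee_pos: [0.5362, 0.22, 0.1112]
eef_rot: [0.748, 1.57, 0.156]
force: [-0.9, -0.8, 6.1]
grip_width: 0.0239
```

Emit:
{"name": "jog_arm", "arguments": {
  "rows": [0, 0, -0.0005, 0, 0, 0, 1]
}}

```text
time_s: 11.53
ee_pos: [0.5363, 0.22, 0.111]
eef_rot: [0.771, 1.57, 0.179]
force: [-1.6, -0.9, 8.5]
grip_width: 0.024
```

Emit:
{"name": "jog_arm", "arguments": {
  "rows": [0, 0, -0.0005, 0, 0, 0, 1]
}}

```text
time_s: 11.62
ee_pos: [0.5365, 0.22, 0.1107]
eef_rot: [0.824, 1.57, 0.232]
force: [-1.8, -1.4, 10.1]
grip_width: 0.0237
```

Emit:
{"name": "jog_arm", "arguments": {
  "rows": [0, 0, -0.0005, 0, 0, 0, 1]
}}

```text
time_s: 11.7
ee_pos: [0.5366, 0.2201, 0.1105]
eef_rot: [0.826, 1.569, 0.234]
force: [-2.7, -0.2, 13.7]
grip_width: 0.0237
```

Emit:
{"name": "jog_arm", "arguments": {
  "rows": [0, 0, 0, 0, 0, 0, 1, 0, 0, 0, 0, 0, 0, 1]
}}

```text
time_s: 11.87
ee_pos: [0.5366, 0.2201, 0.1106]
eef_rot: [0.843, 1.569, 0.251]
force: [-1.9, 0.3, 11.3]
grip_width: 0.0236
```

Emit:
{"name": "jog_arm", "arguments": {
  "rows": [0, 0, 0, 0, 0, 0, 1, 0, 0, 0, 0, 0, 0, 1, 0, 0, 0, 0, 0, 0, 1]
}}

```text
time_s: 12.12
ee_pos: [0.5366, 0.2201, 0.1106]
eef_rot: [0.811, 1.569, 0.22]
force: [-1.3, 0.6, 11.9]
grip_width: 0.0237
```

Emit:
{"name": "jog_arm", "arguments": {
  "rows": [0, 0, 0, 0, 0, 0, 1, 0, 0, 0, 0, 0, 0, 1, 0, 0, 0, 0, 0, 0, 1, 0, 0, 0, 0, 0, 0, 1]
}}

```text
time_s: 12.45
ee_pos: [0.5366, 0.2201, 0.1107]
eef_rot: [0.829, 1.569, 0.237]
force: [-2.4, -0.0, 10.6]
grip_width: 0.0241
```

Emit:
{"name": "jog_arm", "arguments": {
  "rows": [0, 0, -0.0004, 0, 0, 0, 1, 0, 0, 0, 0, 0, 0, 1, 0, 0, 0, 0, 0, 0, 1, 0, 0, 0, 0, 0, 0, 1]
}}

```text
time_s: 12.78
ee_pos: [0.5367, 0.2201, 0.1105]
eef_rot: [0.81, 1.569, 0.218]
force: [-2.4, -1.3, 12.8]
grip_width: 0.0232
```

Emit:
{"name": "jog_arm", "arguments": {
  "rows": [0, 0, 0, 0, 0, 0, 1, 0, 0, 0, 0, 0, 0, 1, 0, 0, 0, 0, 0, 0, 1, 0, 0, 0, 0, 0, 0, 1, 0, 0, 0, 0, 0, 0, 1, 0, 0, 0, 0, 0, 0, 1]
}}

```text
time_s: 13.28
ee_pos: [0.5367, 0.2201, 0.1105]
eef_rot: [0.82, 1.569, 0.228]
force: [-0.9, -1.4, 12.6]
grip_width: 0.0236
```

Emit:
{"name": "jog_arm", "arguments": {
  "rows": [0, 0, 0, 0, 0, 0, 1, 0, 0, 0, 0, 0, 0, 1, 0, 0, 0, 0, 0, 0, 1, 0, 0, 0, 0, 0, 0, 1, 0, 0, 0, 0, 0, 0, 1, 0, 0, 0, 0, 0, 0, 1]
}}

```text
time_s: 13.78
ee_pos: [0.5367, 0.2201, 0.1105]
eef_rot: [0.81, 1.569, 0.218]
force: [-1.8, -1.4, 13.2]
grip_width: 0.0237
```

Run:
```python
from h import *
from station import ctrl
o=ctrl.get_obs();print(o['force'],o['moment'],o['ee_pos'])
for n in ("wrist","top"):
    M=ctrl.camera_model(n);p,d=ctrl.camera(n);K,E=M["K"],M["extrinsics"]
    np.savez(f"pics/{n}6.npz",p=p,d=d,K=K,E=E)
    if n=="wrist":
        P=cloud(d,K,E);z=P[:,:,2];m=(z>.045)&(z<.075);m[:155]=0;m[260:]=0;m[:,:262]=0;m[:,378:]=0
        h=cv2.cvtColor(p,cv2.COLOR_RGB2HSV);m&=(h[...,1]>80)&(h[...,2]>150);q=P[m];print(len(q),np.median(q[:,2]))
        A=np.c_[q[:,:2],np.ones(len(q))];print(np.linalg.lstsq(A,q[:,2],rcond=None)[0])
        p=cv2.resize(p[100:280,200:440],None,fx=3,fy=3,interpolation=cv2.INTER_CUBIC)
    cv2.imwrite(f"pics/{n}6.png",p[:,:,::-1])
```

```text
[-1.7794262  -1.43916414 13.18600922] [-0.55423566  0.69190049 -0.03982707] [0.53671393 0.22009433 0.11046657]
5524 0.058156758560855615
[ 0.00314115 -0.00318537  0.05732091]
```

View pics/wrist6.png

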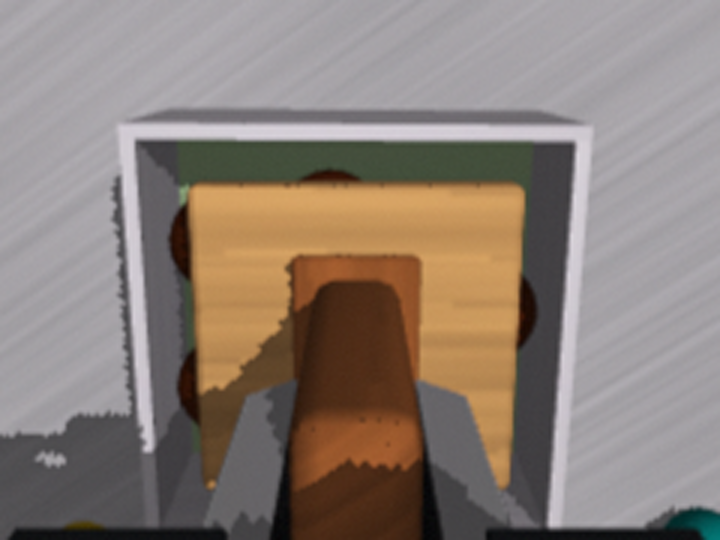

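Held about 2 s at roughly 15 N (13 N reading plus 2.5 N of tamper weight). The plate's underside is about 46 mm above the shelf, so every nut centre must be below 36 mm. I'll lift straight out.

Emit:
{"name": "jog_arm", "arguments": {
  "rows": [0, 0, 0.001, 0, 0, 0, 1, 0, 0, 0.002, 0, 0, 0, 1, 0, 0, 0.004, 0, 0, 0, 1, 0, 0, 0.006, 0, 0, 0, 1, 0, 0, 0.012, 0, 0, 0, 1, 0, 0, 0.016, 0, 0, 0, 1, 0, 0, 0.018, 0, 0, 0, 1, 0, 0, 0.012, 0, 0, 0, 1]
}}

```text
time_s: 14.55
ee_pos: [0.5364, 0.2201, 0.1825]
eef_rot: [0.928, 1.569, 0.336]
force: [0.5, -0.2, -2.1]
grip_width: 0.0239
```

Emit:
{"name": "jog_arm", "arguments": {
  "rows": [0, 0, 0.008, 0, 0, 0, 1, 0, 0, 0, 0, 0, 0, 1, 0, -0.012, 0, 0, 0, 2, 1, -0.001, -0.024, 0, 0, 0, 2, 1, -0.0015, -0.028, 0, 0, 0, 2.2, 1, -0.0015, -0.028, 0, 0, 0, 2.2, 1, -0.0015, -0.028, 0, 0, 0, 2.2, 1, -0.0015, -0.028, 0, 0, 0, 2.2, 1]
}}

```text
time_s: 15.22
ee_pos: [0.5285, 0.0707, 0.1872]
eef_rot: [-2.733, 1.569, -3.1]
force: [0.0, 0.3, -2.9]
grip_width: 0.0239
```

Run:
```python
from h import *
from station import ctrl
o=ctrl.get_obs();print(o['force'],o['ee_pos'])
for n in ("top","wrist"):
    M=ctrl.camera_model(n);p,d=ctrl.camera(n);K,E=M["K"],M["extrinsics"]
    np.savez(f"pics/{n}7.npz",p=p,d=d,K=K,E=E)
    if n=="top":p=cv2.resize(p[165:285,175:335],None,fx=5,fy=5,interpolation=cv2.INTER_CUBIC)
    cv2.imwrite(f"pics/{n}7.png",p[:,:,::-1])
```

```text
[ 0.02290526  0.27409179 -2.88620352] [0.528466   0.0707133  0.18717599]
```

View pics/top7.png

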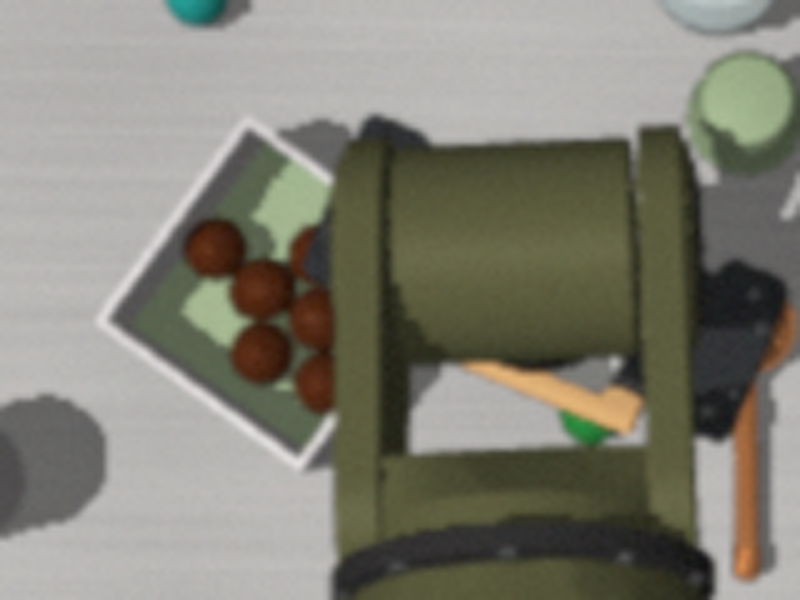

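View pics/wrist7.png

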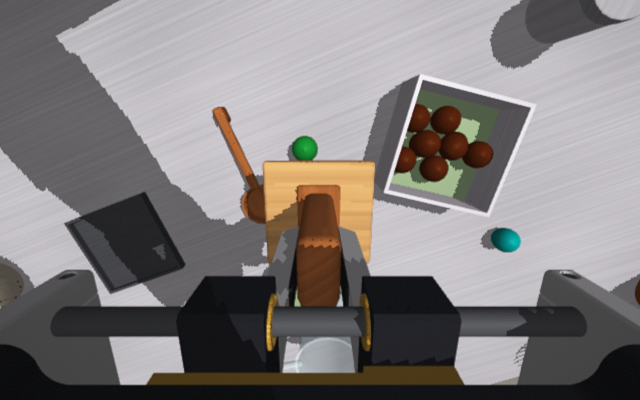

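The wrist picture shows all seven nuts separate and level in one layer, at (418,118), (446,119), (425,143), (454,146), (478,154), (434,168) and (403,160). I'll carry on back to the rest.

Emit:
{"name": "jog_arm", "arguments": {
  "rows": [-0.0015, -0.028, 0, 0, 0, 2.2, 1, -0.0015, -0.028, 0, 0, 0, 2.2, 1, -0.0015, -0.028, 0, 0, 0, 2.2, 1, -0.0015, -0.028, 0, 0, 0, 2.2, 1, -0.0015, -0.028, 0, 0, 0, 2.2, 1, -0.0015, -0.028, 0, 0, 0, 2.2, 1, -0.0015, -0.028, 0, 0, 0, 2.2, 1, -0.0015, -0.028, 0, 0, 0, 2.2, 1]
}}

```text
time_s: 15.98
ee_pos: [0.5168, -0.1528, 0.1874]
eef_rot: [2.719, 1.57, 2.659]
force: [0.5, 0.2, -1.5]
grip_width: 0.0241
```

Emit:
{"name": "jog_arm", "arguments": {
  "rows": [-0.0015, -0.028, 0, 0, 0, 2.2, 1, -0.001, -0.02, 0, 0, 0, 1.3, 1, 0, -0.008, 0, 0, 0, 0, 1, 0, 0, 0, 0, 0, 0, 1, 0, 0, 0, 0, 0, 0, 1, 0, 0, 0, 0, 0, 0, 1]
}}

```text
time_s: 16.48
ee_pos: [0.5147, -0.2068, 0.1878]
eef_rot: [2.305, 1.57, 2.305]
force: [-0.3, 0.8, -2.4]
grip_width: 0.0233
```

Run:
```python
from h import *
from station import ctrl
from scipy.spatial.transform import Rotation as Ro
o=ctrl.get_obs();print(o['force'],o['ee_pos'],Ro.from_euler('xyz',o['eef_rot']).as_matrix().round(4))
M=ctrl.camera_model("wrist");p,d=ctrl.camera("wrist");K,E=M["K"],M["extrinsics"]
np.savez("pics/wrist8.npz",p=p,d=d,K=K,E=E)
P=cloud(d,K,E);z=P[:,:,2];m=(z>.12)&(z<.15);m[:155]=0;m[260:]=0;m[:,:262]=0;m[:,378:]=0
h=cv2.cvtColor(p,cv2.COLOR_RGB2HSV);m&=(h[...,1]>80)&(h[...,2]>150);q=P[m];print(len(q),np.median(q[:,2]))
A=np.c_[q[:,:2],np.ones(len(q))];print(np.linalg.lstsq(A,q[:,2],rcond=None)[0])
cv2.imwrite("pics/wrist8.png",p[:,:,::-1])
```

```text
[-0.33047562  0.76136541 -2.35673685] [ 0.51474157 -0.20679612  0.18778905] [[-4.e-04 -1.e-04  1.e+00]
 [ 5.e-04  1.e+00  1.e-04]
 [-1.e+00  5.e-04 -4.e-04]]
5263 0.13552254028412133
[ 0.00970722 -0.00449673  0.13016593]
```

View pics/wrist8.png

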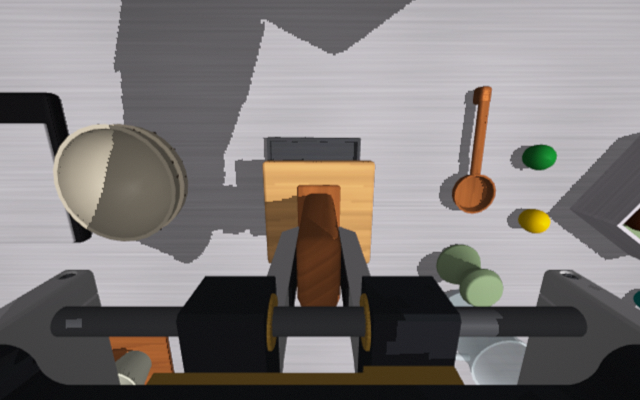

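The wrist picture shows the plate hanging over the rest (rim edge at (313,140)), tilted under 0.01 rad. It still needs about -6.5 mm in y.

Emit:
{"name": "jog_arm", "arguments": {
  "rows": [-0.001, -0.0065, -0.008, 0, 0, 0, 1, 0, 0, -0.015, 0, 0, 0, 1, 0, 0, -0.02, 0, 0, 0, 1, 0, 0, -0.02, 0, 0, 0, 1, 0, 0, -0.018, 0, 0, 0, 1, 0, 0, -0.015, 0, 0, 0, 1, 0, 0, -0.008, 0, 0, 0, 1, 0, 0, 0, 0, 0, 0, 1]
}}

```text
time_s: 17.2
ee_pos: [0.5128, -0.214, 0.0821]
eef_rot: [2.676, 1.568, 2.676]
force: [0.3, 0.3, -1.8]
grip_width: 0.0239
```

Emit:
{"name": "jog_arm", "arguments": {
  "rows": [0, 0, 0, 0, 0, 0, 1, 0, 0, 0, 0, 0, 0, 1]
}}

```text
time_s: 17.37
ee_pos: [0.514, -0.2147, 0.085]
eef_rot: [-0.488, 1.569, -0.488]
force: [-0.0, -0.3, -3.3]
grip_width: 0.0236
```

Run:
```python
from h import *
from station import ctrl
o=ctrl.get_obs();print(o['force'],o['ee_pos'])
p,d=ctrl.camera("side");cv2.imwrite("pics/side9.png",cv2.resize(p[200:310,240:360],None,fx=5,fy=5,interpolation=cv2.INTER_CUBIC)[:,:,::-1])
```

```text
[-0.0127879  -0.28419276 -3.33701001] [ 0.51404695 -0.21471036  0.08496516]
```

View pics/side9.png

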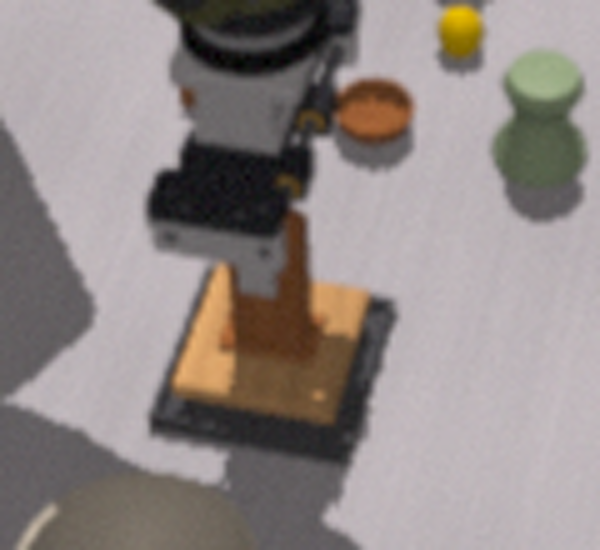

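The side picture shows the plate just above the tray and centred in it. I'll lower gently.

Emit:
{"name": "jog_arm", "arguments": {
  "rows": [-0.0003, 0.001, -0.003, 0, 0, 0, 1, 0, 0, -0.003, 0, 0, 0, 1, 0, 0, -0.003, 0, 0, 0, 1, 0, 0, -0.003, 0, 0, 0, 1, 0, 0, -0.001, 0, 0, 0, 1, 0, 0, 0, 0, 0, 0, 1]
}}

```text
time_s: 17.92
ee_pos: [0.5131, -0.2135, 0.0706]
eef_rot: [2.676, 1.57, 2.676]
force: [-0.4, 0.5, -2.7]
grip_width: 0.0237
```

Emit:
{"name": "jog_arm", "arguments": {
  "rows": [0, 0, -0.001, 0, 0, 0, 1, 0, 0, 0, 0, 0, 0, 1]
}}

```text
time_s: 18.08
ee_pos: [0.5133, -0.2135, 0.07]
eef_rot: [2.98, 1.571, 2.98]
force: [0.7, 0.2, -2.1]
grip_width: 0.024
```

Emit:
{"name": "jog_arm", "arguments": {
  "rows": [0, 0, -0.0005, 0, 0, 0, 1, 0, 0, 0, 0, 0, 0, 1]
}}

```text
time_s: 18.25
ee_pos: [0.5133, -0.2135, 0.0695]
eef_rot: [-0.129, 1.571, -0.129]
force: [-0.1, -0.4, -2.4]
grip_width: 0.0236
```

Emit:
{"name": "jog_arm", "arguments": {
  "rows": [0, 0, -0.0005, 0, 0, 0, 1, 0, 0, 0, 0, 0, 0, 1]
}}

```text
time_s: 18.42
ee_pos: [0.5133, -0.2135, 0.069]
eef_rot: [0.515, 1.571, 0.515]
force: [0.1, 0.1, -2.1]
grip_width: 0.0241
```

Emit:
{"name": "jog_arm", "arguments": {
  "rows": [0, 0, -0.0004, 0, 0, 0, 1, 0, 0, 0, 0, 0, 0, 1]
}}

```text
time_s: 18.58
ee_pos: [0.5134, -0.2136, 0.0689]
eef_rot: [-0.37, 1.571, -0.37]
force: [-1.1, 0.8, 0.5]
grip_width: 0.0235
```

Emit:
{"name": "jog_arm", "arguments": {
  "rows": [0, 0, -0.0004, 0, 0, 0, 1, 0, 0, 0, 0, 0, 0, 1]
}}

```text
time_s: 18.75
ee_pos: [0.5134, -0.2135, 0.0688]
eef_rot: [-0.398, 1.57, -0.398]
force: [-3.7, 2.1, 5.7]
grip_width: 0.0236
```

It's seated: z matches the original grasp height and the force has come up. I'll ease off and open.

Emit:
{"name": "jog_arm", "arguments": {
  "rows": [0, 0, 0.0005, 0, 0, 0, 1, 0, 0, 0, 0, 0, 0, 0.75, 0, 0, 0, 0, 0, 0, 0.6, 0, 0, 0, 0, 0, 0, 0.4, 0, 0, 0, 0, 0, 0, 0.2, 0, 0, 0, 0, 0, 0, 0, 0, 0, 0, 0, 0, 0, 0, 0, 0, 0, 0, 0, 0, 0],
  "squeeze": 10
}}

```text
time_s: 19.42
ee_pos: [0.5133, -0.2135, 0.0687]
eef_rot: [-1.129, 1.571, -1.13]
force: [-0.6, 0.0, -0.2]
grip_width: 0.0605
```

Emit:
{"name": "jog_arm", "arguments": {
  "rows": [0, 0, 0, 0, 0, 0, 0, 0, 0, 0, 0, 0, 0, 0, 0, 0, 0, 0, 0, 0, 0, 0, 0, 0, 0, 0, 0, 0, 0, 0, 0, 0, 0, 0, 0, 0, 0, 0, 0, 0, 0, 0]
}}

```text
time_s: 19.92
ee_pos: [0.5133, -0.2135, 0.0687]
eef_rot: [-2.762, 1.571, -2.762]
force: [-0.6, 0.4, -0.7]
grip_width: 0.0935
```

Emit:
{"name": "jog_arm", "arguments": {
  "rows": [0, 0, 0.01, 0, 0, 0, 0, 0, 0, 0.02, 0, 0, 0, 0, 0, 0, 0.03, 0, 0, 0, 0, 0, 0, 0.03, 0, 0, 0, 0, 0, 0, 0.03, 0, 0, 0, 0, 0, 0, 0.03, 0, 0, 0, 0, 0, 0, 0.01, 0, 0, 0, 0, 0, 0, 0, 0, 0, 0, 0]
}}

```text
time_s: 20.58
ee_pos: [0.514, -0.2139, 0.232]
eef_rot: [-0.458, 1.566, -0.458]
force: [-0.3, -0.6, -0.1]
grip_width: 0.0942
```

Emit:
{"name": "jog_arm", "arguments": {
  "rows": [-0.02, 0, 0, 0, 0, 0, 0, -0.03, 0, 0, 0, 0, 0, 0, -0.03, 0, 0, 0, 0, 0, 0, -0.03, 0, 0, 0, 0, 0, 0, -0.02, 0, 0, 0, 0, 0, 0, 0, 0, 0, 0, 0, 0, 0, 0, 0, 0, 0, 0, 0, 0]
}}

```text
time_s: 21.17
ee_pos: [0.3827, -0.2135, 0.228]
eef_rot: [2.502, 1.57, 2.501]
force: [0.7, 0.3, 0.7]
grip_width: 0.0938
```

Run:
```python
from h import *
from station import ctrl
for n in ("top","side"):
    M=ctrl.camera_model(n);p,d=ctrl.camera(n);K,E=M["K"],M["extrinsics"]
    np.savez(f"pics/{n}10.npz",p=p,d=d,K=K,E=E);cv2.imwrite(f"pics/{n}10.png",p[:,:,::-1])
    if n=="top":
        P=cloud(d,K,E);z=P[:,:,2]
        m=np.zeros(z.shape,bool);m[208:264,378:432]=1;mm=m&(z>.09)&(z<.14);q=P[mm]
        print("handle",mm.sum(),cv2.minAreaRect((q[:,:2]*1000).astype(np.float32)),np.median(q[:,2]))
        h=cv2.cvtColor(p,cv2.COLOR_RGB2HSV);b=np.zeros(z.shape,bool);b[185:262,190:272]=1
        b&=(h[...,0]<15)&(h[...,1]>120);print("nut z max/pct",b.sum(),np.percentile(z[b],[50,95,99,100]))
        cv2.imwrite("pics/top10c.png",np.hstack([cv2.resize(p[185:265,190:270],(400,400),interpolation=cv2.INTER_CUBIC),cv2.resize(p[200:270,370:440],(400,400),interpolation=cv2.INTER_CUBIC)])[:,:,::-1])
```

```text
handle 214 ((513.5932006835938, -211.91571044921875), (42.11533737182617, 22.962738037109375), 0.1367083638906479) 0.11305018966193425
nut z max/pct 724 [0.04077625 0.04666589 0.04930894 1.28946546]
```

View pics/top10c.png

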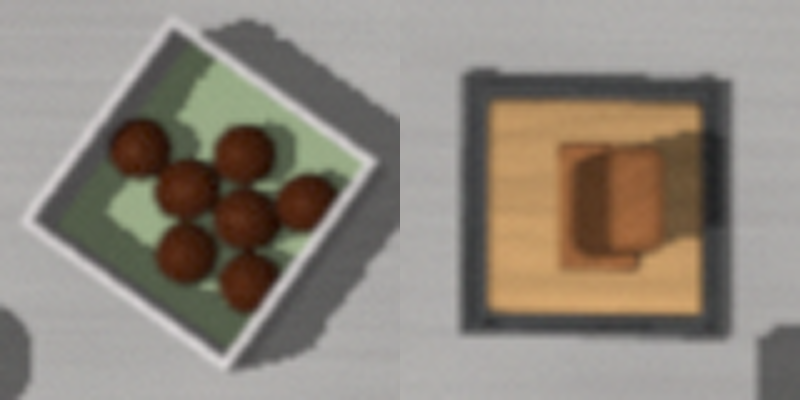

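View pics/side10.png

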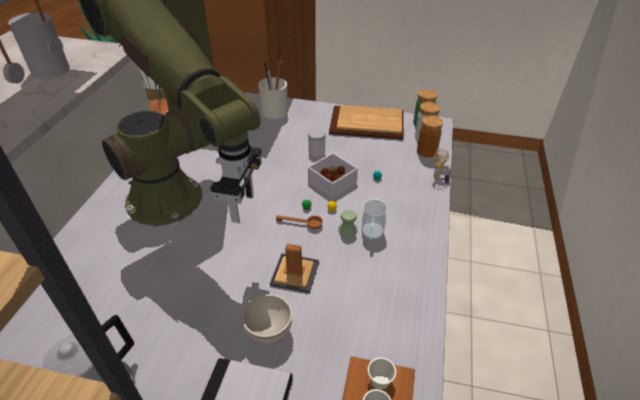

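The top crop shows seven separate nuts in a single layer and the tamper flat in its tray, where it started. The side view shows the bystanders in place and the gripper clear of everything. I'll hand in.

```bash
python3 -c "
from station import ctrl
print(ctrl.get_obs()['joint_vel'].round(3));print(ctrl.hand_in())"
```

```text
[ 0.006  0.009 -0.01  -0.     0.002 -0.002]
the job is handed in; nothing more can be done
None
```

I pressed the chestnuts level and put the tamper back in its rest. The job was handed in at about 21 s of robot time; it reports no verdict, so the result rests on my own checks.

- **Pressing:** I held about 13–16 N on the nuts for roughly 2 s, and the highest estimate at any reading was about 16 N. These are wrist readings at the end of each move, with the tamper's weight of about 2.5 N added. The plate's underside was then about 46 mm above the shelf.
- **Nuts:** the last pictures show all seven separate and in one layer. Nearly all of their surface reads below about 49 mm; a few pixels with no depth reading were ignored.
- **Tamper:** it stands flat in the rest, within about 1 mm of where it started. The gripper is open and clear, and the bystanders look unmoved by eye.
- **Disagreements:**
  - The camera views differed by up to about 4 mm on the bin's position, so I aimed between the estimates.
  - The plate first met the nuts about 1.5 mm higher than a level layer predicts, and the moment readings hinted at off-centre load. The pictures afterwards show nothing wrong.
  - The wrist force briefly rose to about 8 N as the tamper touched its rest.

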